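# Weigh two camcorder packs and charge the full-weight one

## Robot

A 6-joint arm with a two-finger parallel gripper is mounted at the origin on the work surface. World frame = base frame: x ahead of the robot, y to its left, z up, the work surface at z = 0. Lengths are in m, angles in rad, forces in N, time in s.
With the tool pointing down it reaches from about 0.3 to 0.775 m from the base axis. Payload 14.6 kg.
Tool frame: the origin (TCP) lies on the centre line of the jaws, within the pads' length; the fingertips stand 19 mm ahead of it and the grasp point (between the pads) is the TCP; y points along the fingers, x is the direction in which the jaws open and shut, and the axes are right-handed (so a half turn about y gives the same grasp; the last joint's range is limited). The gripper opens to 94 mm and grips with 3 to 60 N. Pads are 16 mm wide; open, the fingers measure 119 mm over their backs; the gripper's body (75 mm by 177 mm) begins 78 mm behind the grasp point.
Start: joints at [1.115, 0.3, 1.521, -0, 1.321, -0.067], TCP at [0.208, 0.509, 0.224] pointing down, gripper open.
Joint ranges: [-3.03, 3.03], [-0.79, 2.21], [0.23, 2.52], [-1.04, 4.18], [0, 3.07], [-2.55, 2.55]. Speed limits (rad/s): [2.22, 2.22, 2.57, 3.14, 3.14, 3.14].

## Interface

Orientations are given as [roll, pitch, yaw] about the fixed x, y, z axes, in that order (R = Rz(yaw) Ry(pitch) Rx(roll)).
In Python, from station import get_obs, cams, workorder gives the robot as it stands.
- The arm moves only by the shell command python3 -m handwheel 'ROWS' [FORCE]. ROWS is JSON, a list of rows, each an object of numbers: "fingers": the opening, from -1 (shut) to 1 (fully open); "x", "y", "z": the shift along the tool's x, y, z in m; "spin": the turn about the tool's y in degrees. In form: [{"fingers": .., "x": .., "y": .., "z": .., "spin": ..}, ...]. A call has exactly 10 rows; each row is the pose to reach, as a shift and turn from the pose commanded when the call began, along the tool's axes at that moment; what a row does not reach only later rows make up. A row lasts 1/10 s, in which the tool goes at most 50 mm and 8.59 degrees, less where a joint would pass 70% of its speed; a pose out of reach is approached as far as the arm can. A call with a gripper value outside its range is refused whole. The fingers move at their own pace and stop on an object; FORCE is the grip in N (left out, the last holds). Time passes only in rows, so rows that repeat a pose let the fingers close, or fill a call up. It gives the time, the measured TCP pose, the force and the opening at its end, in the units of the state.
- get_obs(): the state, without advancing time (a new reading comes with each control period).
- cams.camera(name): name is "scene" or "top"; returns (picture, depth): 384x512x3 uint8, red, green, blue; 384x512 float32, m along the optical axis (not along the pixel's ray), 0 where there is no reading.
- cams.get_calibration(name): a dict with "fx", "fy", "cx", "cy" (pixels), "view" (4x4, takes a point from world to camera coordinates). Camera axes: x right, y down, z forward; pixel columns grow to the right and rows downward; lengths in m; the calibration is good to about 2 mm. A picture is of the moment at which its call begins. get_calibration takes no time and is no camera call.
- workorder.hand_in(): hands the job in, once; it reports no verdict.
The state is a dict: "time_s": time; "qpos": joint angles; "joint_vel": joint speeds; "tau": joint torques, N m; "ee_pos": TCP position; "eef_rot": TCP orientation; "force": force on the tool from outside, world axes, zero at the start; "moment": the same for the moment, N m; "grip_width": finger opening in m.
Only numpy, scipy, OpenCV 4.12 (cv2) and the standard library are available. Lean on these libraries where they do the work, as an engineer would, in place of code of your own. Each camera call takes 0.05 s, during which the arm holds its last target. There are 200 camera calls.

## Task

These two battery packs look alike, but one is an empty dummy. Gently set one on the balance pan, let go and read the beam to tell which is the heavy one; lay the heavy pack in the charger bay and slide it in under the hood until you feel it meet the sliding contact, then push that back by about 4 mm without forcing it or driving it to its stop. Lay the light dummy flat in the cardboard tray, and leave everything else as it is.

Things in the scene. Friction and masses are not known exactly. Their poses are not given: they have to be found in the camera images.
- pack_a_mid (a point): black camcorder battery pack, a block 90 mm long (its x), 38 mm wide (y), 40 mm high (z), both ends alike; starts lying on the table, long axis within 0.35 rad of world x. This point is its centre, 20 mm up. The two packs look the same: one is full (about 340 g), the other an empty dummy (about 150 g), each within 15 percent; which is which is unknown.
- pack_b_mid (a point): black camcorder battery pack, a block 90 mm long (its x), 38 mm wide (y), 40 mm high (z), both ends alike; starts lying on the table, long axis within 0.35 rad of world x. This point is its centre, 20 mm up. The two packs look the same: one is full (about 340 g), the other an empty dummy (about 150 g), each within 15 percent; which is which is unknown.
- balance: single-pan beam balance, fixed. Origin on the table under the beam's pivot, which is 55 mm up; the beam lies along its x, the pan at its -x end and a brass counterweight at its +x end, with a needle in front of a white scale plate.
- pan_top (a point): centre of the flat top of the balance pan, a steel plate 116 mm (along the balance's x) by 80 mm, rims 3 mm high on its long edges. It stays level and moves up and down with the beam: top about 87 mm above the table when empty, 63 mm when fully down. Nothing stands above it.
- beam (a joint): tilt of the balance beam in rad: -0.11 with the pan fully up (empty, or with the light dummy on it), +0.11 with the pan fully down (the full pack on it). It swings over in about half a second once the pack is let go.
- dock: charger bay, fixed; origin on the table under it. A channel along its x, open above and to -x: floor 12 mm above the table, 43 mm wide about y = 0, side guides 12 mm above the floor, x -83 to 67 mm. From x = 63 mm a hood covers it (52 mm clear over the floor, 58 mm wide inside, top 72 mm above the table). A pack laid in with its centre at x = 0 can be slid in +x under the hood.
- contact (a joint): how far the charger's sliding contact is pushed back (m): 0 at the start, 0.012 at its end stop. A plate 36 mm wide under the hood, held by friction: about 7 N moves it, it stays where left. Its face starts somewhere between x = 66 and 84 mm in the bay's frame, not measured, to be found by feel. Right when pushed back a few mm (2 to 7).
- tray_in (a point): centre of the inner floor (5 mm above the table) of a low open cardboard tray, inside 140 mm along its x and 120 mm along its y, rim 22 mm above the table; fixed.
- remote: bystander, leave alone: black remote control 165 x 44 x 18 mm; origin at the centre of its underside
- wall_adapter: bystander, leave alone: white plug-in adapter block 45 x 60 x 30 mm; origin at the centre of its underside
- lens_cap: bystander, leave alone: round black lens cap lying flat, 44 mm across, 12 mm thick; origin at the centre of its underside
- mug: bystander, leave alone: white mug, 76 mm across, 85 mm tall; origin at the centre of its underside
- small_carton: bystander, leave alone: small cardboard carton 100 x 70 x 45 mm; origin at the centre of its underside
- disc_case: bystander, leave alone: flat blue disc case 190 x 135 x 14 mm; origin at the centre of its underside
- tape_roll: bystander, leave alone: roll of clear tape lying flat, 90 mm across, 25 mm high; origin at the centre of its underside
Mind the look-alikes: they are no part of the job. Leave any grey or orange look-alike of the part that bears tray_in alone.

How it is judged:
On the way:
1. either pack rests on the balance pan, let go, with the beam at rest (((contact force between pack_a and pan above 0.8 N and contact force between the fingers and pack_a below 0.1 N and contact force between the fingers and pan below 0.1 N and velocity of joint beam between -0.08 and 0.08 rad/s) or (contact force between pack_b and pan above 0.8 N and contact force between the fingers and pack_b below 0.1 N and contact force between the fingers and pan below 0.1 N and velocity of joint beam between -0.08 and 0.08 rad/s))), for 0.3 s.
At the end, for the whole second after the job is handed in: Heavy pack (over 2.3 N on the bay) flat in the bay, centre 18 to 55 mm along its x, within 6 mm of its centre line and 0.12 rad; sliding contact 2 to 7 mm back from its start; light pack flat on the tray floor, centre inside the tray; both at rest and let go (((contact force between pack_a and dock above 2.3 N and y of pack_a_mid in the frame of dock between -0.006 and 0.006 m and z of pack_a_mid in the frame of dock between 0.027 and 0.037 m and x of pack_a_mid in the frame of dock between 0.018 and 0.055 m and angle between the x axis of pack_a_mid and the x axis of dock, either way round below 0.12 rad and x of pack_b_mid in the frame of tray_in between -0.07 and 0.07 m and y of pack_b_mid in the frame of tray_in between -0.06 and 0.06 m and height (world z) of pack_b_mid below 0.035 m and angle between pack_b_mid's own z axis and vertical below 0.15 rad) or (contact force between pack_b and dock above 2.3 N and y of pack_b_mid in the frame of dock between -0.006 and 0.006 m and z of pack_b_mid in the frame of dock between 0.027 and 0.037 m and x of pack_b_mid in the frame of dock between 0.018 and 0.055 m and angle between the x axis of pack_b_mid and the x axis of dock, either way round below 0.12 rad and x of pack_a_mid in the frame of tray_in between -0.07 and 0.07 m and y of pack_a_mid in the frame of tray_in between -0.06 and 0.06 m and height (world z) of pack_a_mid below 0.035 m and angle between pack_a_mid's own z axis and vertical below 0.15 rad)) and value of joint contact between 0.002 and 0.007 m and linear speed of each of pack_a, pack_b below 0.02 m/s); the robot touches nothing.
It fails at once if a bystander is shifted more than 25 mm (distance of any of remote, wall_adapter, lens_cap, mug, small_carton, disc_case, tape_roll from where it was at the start of the episode above 0.025 m).
It fails at once if a pack is dropped or pressed on the balance pan with more than 15 N (contact force between any of pack_a, pack_b and pan above 15 N).
It fails at once if the sliding contact is pushed with more than 18 N (contact force between anything else and contact above 18 N).
It fails at once if the sliding contact is driven back to its end stop (more than 10 mm) (value of joint contact above 0.01 m).
It also fails if it takes over 72 s, if anything falls off the work surface, if the arm or the gripper's body presses on something with over 40 N, if the wrist force passes 120 N, or if a joint passes its speed limit or range.

## Working session

There is one attempt and no reset: what is moved stays moved. The work goes in short steps, Python scripts to look and compute and a shell command to move; the robot and the scene stay as the last step left them, time stands still between calls to the robot, and variables do not carry over. Pictures are saved under pics/ and viewed, about 8 in all and at most 12, crops included, and the job is handed in when it is done.

```bash
ls; mkdir -p pics; python3 - <<'E'
from station import get_obs,cams
import cv2,numpy as np
o=get_obs();print({k:np.round(v,3).tolist() for k,v in o.items()})
for n in("top","scene"):
    p,d=cams.camera(n);cv2.imwrite(f"pics/{n}0.png",p[:,:,::-1]);np.savez(f"{n}0.npz",p=p,d=d)
    c=cams.get_calibration(n);print(n,c)
E
```

```text
pics
{'time_s': 0.0, 'qpos': [1.115, 0.3, 1.522, 0.0, 1.321, -0.067], 'joint_vel': [0.001, 0.0, -0.001, -0.001, 0.001, -0.001], 'tau': [-0.0, -53.182, -35.273, 0.071, 0.025, -0.0], 'ee_pos': [0.208, 0.509, 0.224], 'eef_rot': [-1.571, 0.001, 1.182], 'force': [-0.82, -0.012, -0.075], 'moment': [-0.049, -0.033, 0.016], 'grip_width': 0.094}
top {'fx': 348.5588613522008, 'fy': 348.5588613522008, 'cx': 250.44823238413227, 'cy': 190.0752970192807, 'view': array([[-0.01195387, -0.99992764,  0.00135038,  0.00544142],
       [-0.9748531 ,  0.01135355, -0.22255904,  0.53286763],
       [ 0.22252761, -0.00397686, -0.97491828,  1.10523534],
       [ 0.        ,  0.        ,  0.        ,  1.        ]])}
scene {'fx': 374.35940279109434, 'fy': 374.35940279109434, 'cx': 251.44772618636554, 'cy': 191.65937822642138, 'view': array([[-0.17173187,  0.98501084,  0.01618068,  0.09960347],
       [ 0.550179  ,  0.10951979, -0.82783361, -0.2163056 ],
       [-0.81719718, -0.13326314, -0.56074032,  1.48137755],
       [ 0.        ,  0.        ,  0.        ,  1.        ]])}
```

View pics/top0.png

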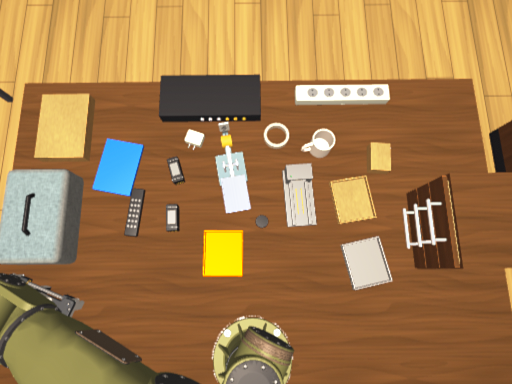

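View pics/scene0.png

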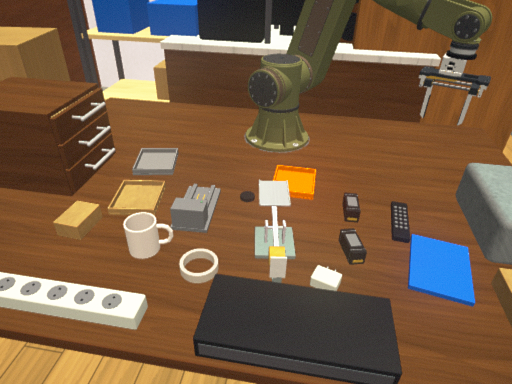

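Candidates in the top view:
- **Packs:** black packs at (176,170) and (172,217). The remote at (134,212) is longer.
- **Trays:** the cardboard-brown one at (353,200) fits. Grey (366,263) and orange (223,253) are look-alikes.
- **Dock:** (299,195), with the hood on the far side (hood at row 172).
- **Balance:** pan at (235,195).

Next I'll measure these and make one enlarged crop.

```bash
cat > h.py <<'E'
import numpy as np,cv2
from station import get_obs,cams
def world(n,d):
    c=cams.get_calibration(n);v,u=np.mgrid[:384,:512]
    P=np.stack([(u-c['cx'])/c['fx']*d,(v-c['cy'])/c['fy']*d,d],-1)
    V=c['view'];return (P-V[:3,3])@V[:3,:3]
def proj(n,p):
    c=cams.get_calibration(n);V=c['view'];q=V[:3,:3]@np.array(p)+V[:3,3]
    return c['fx']*q[0]/q[2]+c['cx'],c['fy']*q[1]/q[2]+c['cy']
def rect(W,m,box=None,ret=0):
    p=W[m][:,:2];z=W[m][:,2]
    if len(p)<5: return len(p),None
    (cx,cy),(w,h),a=cv2.minAreaRect((p*1000).astype(np.float32))
    if w<h:a+=90;w,h=h,w
    a=(a+90)%180-90
    return len(p),'c',np.round([cx,cy],1),'size',np.round([w,h],1),'ang',round(np.radians(a),3),'mean',np.round(p.mean(0)*1000,1),'z',np.round(np.median(z)*1000,1)
E
cat > m.py <<'E'
from h import *
for n in('top','scene'):
    f=np.load(n+'0.npz');W=world(n,f['d']);p=f['p'].astype(int);br=p.max(2);sat=br-p.min(2);ok=f['d']>0
    X,Y,Z=W[...,0],W[...,1],W[...,2]
    def near(u,v,r):  # around a point in top pixel -> world
        c=C[(u,v)];return ok&(abs(X-c[0])<r)&(abs(Y-c[1])<r)
    if n=='top':
        C={k:W[k[1],k[0]] for k in[(176,170),(172,217),(353,200),(299,172),(299,205),(235,195)]}
        for k in C:print(k,np.round(C[k],3))
    print(n)
    for k in[(176,170),(172,217)]:
        m=near(*k,.075)&(Z>.03)&(Z<.05);print('pack',k,rect(W,m))
    k=(353,200);print('tray>rim',rect(W,near(*k,.12)&(Z>.014)&(Z<.032)))
    print('hood',rect(W,near(299,172,.07)&(Z>.062)&(Z<.08)))
    print('guides',rect(W,near(299,205,.08)&(Z>.018)&(Z<.03)))
    print('dock all',rect(W,near(299,195,.12)&(Z>.008)&(Z<.08)) if (299,195) in C else '')
    print('pan',rect(W,near(235,195,.09)&(Z>.078)&(Z<.096)))
f=np.load('top0.npz')['p'];c=f[120:290,150:390,::-1];cv2.imwrite('pics/crop.png',cv2.resize(c,None,fx=3.3,fy=3.3,interpolation=cv2.INTER_CUBIC))
E
python3 m.py
```

```text
(176, 170) [0.611 0.255 0.041]
(172, 217) [0.448 0.261 0.044]
(353, 200) [ 0.506 -0.359  0.002]
(299, 172) [ 0.591 -0.165  0.068]
(299, 205) [ 0.49  -0.168  0.009]
(235, 195) [0.511 0.05  0.088]
top
pack (176, 170) (281, 'c', array([614. , 260.1]), 'size', array([88.9, 38.7]), 'ang', np.float64(0.286), 'mean', array([613.3, 259.2]), 'z', np.float64(40.3))
pack (172, 217) (320, 'c', array([448.1, 264.2]), 'size', array([90.7, 37.4]), 'ang', np.float64(0.038), 'mean', array([447.3, 264. ]), 'z', np.float64(39.7))
tray>rim (335, 'c', array([ 527.5, -385.7]), 'size', array([204.1, 183.3]), 'ang', np.float64(-1.419), 'mean', array([ 518.1, -364.1]), 'z', np.float64(21.0))
hood (404, 'c', array([ 591.9, -164.2]), 'size', array([86.6, 52.7]), 'ang', np.float64(-1.511), 'mean', array([ 590.9, -163.6]), 'z', np.float64(71.9))
guides (317, 'c', array([ 493.4, -172.8]), 'size', array([147.3,  87.7]), 'ang', np.float64(0.067), 'mean', array([ 493.3, -169.7]), 'z', np.float64(23.7))
dock all 
pan (855, 'c', array([515.5,  49.4]), 'size', array([116.8,  79.8]), 'ang', np.float64(0.165), 'mean', ar
[... 292 characters left out ...]
', np.float64(0.046), 'mean', array([457.9, 263.2]), 'z', np.float64(40.3))
tray>rim (493, 'c', array([ 524. , -358.5]), 'size', array([185.5, 147.1]), 'ang', np.float64(0.14), 'mean', array([ 523. , -356.8]), 'z', np.float64(21.0))
hood (498, 'c', array([ 594.8, -165.3]), 'size', array([86.3, 56. ]), 'ang', np.float64(-1.513), 'mean', array([ 599.2, -163.7]), 'z', np.float64(72.9))
guides (150, 'c', array([ 472.2, -172.1]), 'size', array([102.5,  67.2]), 'ang', np.float64(0.061), 'mean', array([ 467. , -169.1]), 'z', np.float64(24.9))
dock all 
pan (762, 'c', array([519.1,  48.7]), 'size', array([118.6,  79.5]), 'ang', np.float64(0.156), 'mean', array([522.6,  48.8]), 'z', np.float64(88.2))
```

View pics/crop.png

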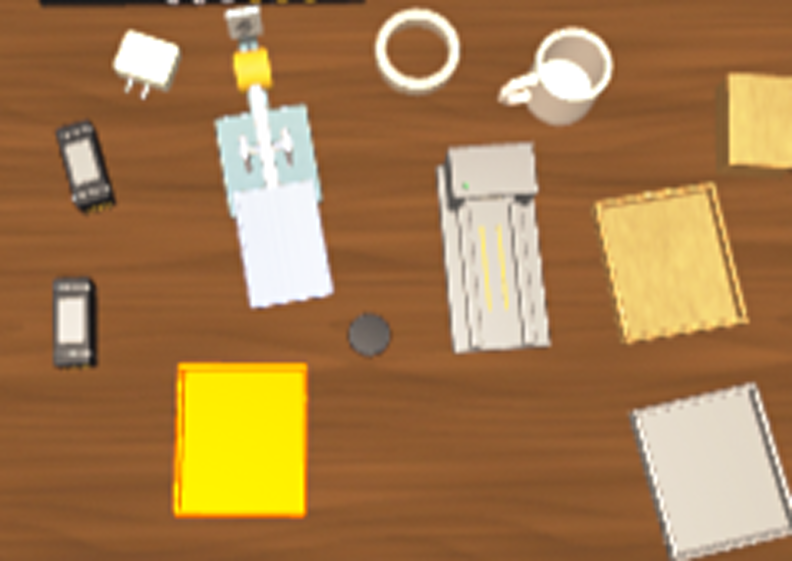

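The crop confirms the choices: two packs with grey labels, a plain cardboard tray (brown), and a dock with its open channel towards the robot. Now I'll refine the dock and tray axes.

```bash
cat > go.py <<'E'
# usage: go.py x y z yaw  -> shift in tool axes
import sys;from h import *
from scipy.spatial.transform import Rotation as R
o=get_obs();t=np.array(list(map(float,sys.argv[1:4])));M=R.from_euler('xyz',o['eef_rot']).as_matrix()
d=M.T@(t-o['ee_pos']);yaw=np.arctan2(M[1,0],M[0,0]);dy=float(sys.argv[4])-yaw
print('t',o['time_s'],'pos',np.round(o['ee_pos'],4),'yaw',round(yaw,4),'F',np.round(o['force'],2),'tilt',np.round(M[2],3))
print('x %.4f y %.4f z %.4f spin %.2f'%(*d,-np.degrees(dy)))
E
python3 go.py .4495 .264 .12 1.611
python3 - <<'E'
from h import *
a=.06;o=np.array([.502,-.170]);R=np.array([[np.cos(a),np.sin(a)],[-np.sin(a),np.cos(a)]])
for n in('top','scene'):
    f=np.load(n+'0.npz');W=world(n,f['d']);q=(W[...,:2]-o)@R.T;Z=W[...,2];ok=f['d']>0
    for x0 in(-70,-40,-10,20,50):
        s=ok&(abs(q[...,0]*1000-x0)<15)&(abs(q[...,1])<.05)
        g=s&(Z>.02)&(Z<.028);fl=s&(Z>.008)&(Z<.016);y=q[...,1]*1000
        gl=y[g&(y<0)];gr=y[g&(y>0)]
        fm=y[fl&(abs(y)<30)]
        pc=lambda v:np.round(np.percentile(v,[2,98]),1) if len(v)>4 else None
        print(n,x0,'guide-',pc(gl),'guide+',pc(gr),'floor',pc(fm))
    s=ok&(Z>.06)&(Z<.08)&(abs(q[...,0]-.09)<.06)&(abs(q[...,1])<.06);print('hood x',np.round(np.percentile(q[s][:,0]*1000,[1,99]),1),'y',np.round(np.percentile(q[s][:,1]*1000,[1,99]),1))
    # tray floor by rim points of brown colour
    p=cv2.cvtColor(f['p'],cv2.COLOR_RGB2HSV);b=ok&(p[...,2]>150)&(abs(W[...,0]-.52)<.13)&(abs(W[...,1]+.36)<.115)&(Z<.03)&(Z>.001)
    k,l,st,c=cv2.connectedComponentsWithStats(b.astype(np.uint8));i=1+np.argmax(st[1:,4]);print('tray',rect(W,l==i))
E
```

```text
t 0.1 pos [0.2084 0.5088 0.224 ] yaw 1.182 F [0.14 0.24 0.6 ] tilt [-0.001 -1.     0.   ]
x -0.1350 y 0.1041 z -0.3159 spin -24.58
top -70 guide- [-31.9 -21.1] guide+ [22.8 34.5] floor [-21.2  20.2]
top -40 guide- [-32.2 -21.2] guide+ [22.8 33.7] floor [-21.2  19.6]
top -10 guide- [-31.8 -20.6] guide+ [23.1 34.2] floor [-20.7  19.8]
top 20 guide- [-39.2 -21.4] guide+ [22.7 33.9] floor [-20.9  19.5]
top 50 guide- [-35.9 -20.9] guide+ [22.2 39.9] floor [-21.2  19.4]
hood x [ 64.  115.6] y [-41.9  43.3]
tray (1590, 'c', array([ 509.8, -355.4]), 'size', array([157.5, 143.2]), 'ang', np.float64(0.148), 'mean', array([ 507.7, -354.4]), 'z', np.float64(5.8))
scene -70 guide- [-32.5 -22.3] guide+ [21.5 33. ] floor [-21.9  15.5]
scene -40 guide- [-33.3 -21.8] guide+ [21.5 33. ] floor [-22.4  16.1]
scene -10 guide- [-31.7 -22.4] guide+ [21.8 32.4] floor [-22.6  14.9]
scene 20 guide- None guide+ [28.1 33.3] floor None
scene 50 guide- None guide+ None floor None
hood x [ 67.2 119.6] y [-43.3  42. ]
tray (1227, 'c', array([ 490.9, -363.6]), 'size', array([190.4, 145.5]), 'ang', np.float64(0.158), 'mean', array([ 499.5, -359.9]), 'z', np.float64(7.0))
```

Both views agree: dock origin ≈ (0.5035, −0.1695), yaw 0.06; tray ≈ (0.511, −0.356). I'm moving to the nearer pack.

```bash
python3 -m handwheel '[{"fingers":1,"x":-0.018,"y":0,"z":-0.042,"spin":-4},{"fingers":1,"x":-0.036,"y":0,"z":-0.084,"spin":-8},{"fingers":1,"x":-0.054,"y":0.02,"z":-0.126,"spin":-12},{"fingers":1,"x":-0.072,"y":0.035,"z":-0.168,"spin":-16},{"fingers":1,"x":-0.09,"y":0.05,"z":-0.21,"spin":-20},{"fingers":1,"x":-0.108,"y":0.07,"z":-0.252,"spin":-24},{"fingers":1,"x":-0.12,"y":0.085,"z":-0.284,"spin":-24.6},{"fingers":1,"x":-0.132,"y":0.1,"z":-0.308,"spin":-24.6},{"fingers":1,"x":-0.135,"y":0.104,"z":-0.316,"spin":-24.6},{"fingers":1,"x":-0.135,"y":0.104,"z":-0.316,"spin":-24.6}]'; python3 go.py .4495 .264 .034 1.611
```

```text
time_s: 1.1
ee_pos: [0.4498, 0.2637, 0.1199]
eef_rot: [-1.57, 0.001, 1.61]
force: [-0.6, 0.1, 1.2]
grip_width: 0.0942
t 1.1 pos [0.4498 0.2637 0.1199] yaw 1.6098 F [-0.56  0.07  1.2 ] tilt [-0.001 -1.     0.001]
x 0.0004 y 0.0859 z 0.0002 spin -0.07
```

```bash
python3 -m handwheel '[{"fingers":1,"x":0,"y":0.03,"z":0,"spin":0},{"fingers":1,"x":0,"y":0.06,"z":0,"spin":0},{"fingers":1,"x":0,"y":0.08,"z":0,"spin":0},{"fingers":1,"x":0,"y":0.086,"z":0,"spin":0},{"fingers":-1,"x":0,"y":0.086,"z":0,"spin":0},{"fingers":-1,"x":0,"y":0.086,"z":0,"spin":0},{"fingers":-1,"x":0,"y":0.086,"z":0,"spin":0},{"fingers":-1,"x":0,"y":0.086,"z":0,"spin":0},{"fingers":-1,"x":0,"y":0.086,"z":0,"spin":0},{"fingers":-1,"x":0,"y":0.086,"z":0,"spin":0}]' 20; python3 go.py .4495 .264 .20 1.611
```

```text
time_s: 2.1
ee_pos: [0.4499, 0.2642, 0.0347]
eef_rot: [-1.571, -0.0, 1.611]
force: [-0.2, 0.9, -0.4]
grip_width: 0.0491
t 2.1 pos [0.4499 0.2642 0.0347] yaw 1.6112 F [-0.19  0.87 -0.39] tilt [ 0. -1. -0.]
x -0.0002 y -0.1653 z 0.0003 spin 0.01
```

```bash
python3 -m handwheel '[{"fingers":-1,"x":0,"y":0,"z":0,"spin":0},{"fingers":-1,"x":0,"y":0,"z":0,"spin":0},{"fingers":-1,"x":0,"y":0,"z":0,"spin":0},{"fingers":-1,"x":0,"y":0,"z":0,"spin":0},{"fingers":-1,"x":0,"y":-0.01,"z":0,"spin":0},{"fingers":-1,"x":0,"y":-0.04,"z":0,"spin":0},{"fingers":-1,"x":0,"y":-0.08,"z":0,"spin":0},{"fingers":-1,"x":0,"y":-0.12,"z":0,"spin":0},{"fingers":-1,"x":0,"y":-0.145,"z":0,"spin":0},{"fingers":-1,"x":0,"y":-0.145,"z":0,"spin":0}]'; python3 go.py .517 .049 .18 1.731
```

```text
time_s: 3.1
ee_pos: [0.4507, 0.2647, 0.1831]
eef_rot: [-1.576, -0.002, 1.611]
force: [0.1, -0.5, -4.0]
grip_width: 0.0381
t 3.1 pos [0.4507 0.2647 0.1831] yaw 1.6114 F [ 0.11 -0.46 -3.95] tilt [ 0.002 -1.    -0.005]
x -0.2182 y 0.0029 z -0.0575 spin -6.85
```

```bash
python3 -m handwheel '[{"fingers":-1,"x":-0.02,"y":0,"z":-0.006,"spin":-1},{"fingers":-1,"x":-0.05,"y":0,"z":-0.014,"spin":-2},{"fingers":-1,"x":-0.085,"y":0,"z":-0.023,"spin":-3},{"fingers":-1,"x":-0.12,"y":0,"z":-0.032,"spin":-4},{"fingers":-1,"x":-0.155,"y":0,"z":-0.041,"spin":-5},{"fingers":-1,"x":-0.185,"y":0,"z":-0.05,"spin":-6},{"fingers":-1,"x":-0.205,"y":0,"z":-0.055,"spin":-6.9},{"fingers":-1,"x":-0.218,"y":0,"z":-0.0575,"spin":-6.9},{"fingers":-1,"x":-0.218,"y":0,"z":-0.0575,"spin":-6.9},{"fingers":-1,"x":-0.218,"y":0,"z":-0.0575,"spin":-6.9}]'; python3 go.py .517 .049 .1225 1.731; python3 - <<'E'
from h import *
p,d=cams.camera('top');np.savez('top1.npz',p=p,d=d)
W=world('top',d);Z=W[...,2];X,Y=W[...,0],W[...,1]
p2,d2=cams.camera('scene');im=p2[130:300,180:360,::-1];cv2.imwrite('pics/s1.png',cv2.resize(im,None,fx=3.3,fy=3.3,interpolation=cv2.INTER_CUBIC))
E
```

```text
time_s: 4.1
ee_pos: [0.5156, 0.0493, 0.1789]
eef_rot: [-1.57, -0.0, 1.731]
force: [0.0, 0.6, -3.5]
grip_width: 0.0378
t 4.1 pos [0.5156 0.0493 0.1789] yaw 1.7314 F [ 0.01  0.55 -3.51] tilt [ 0.    -1.     0.001]
x -0.0005 y 0.0564 z -0.0014 spin 0.02
```

View pics/s1.png

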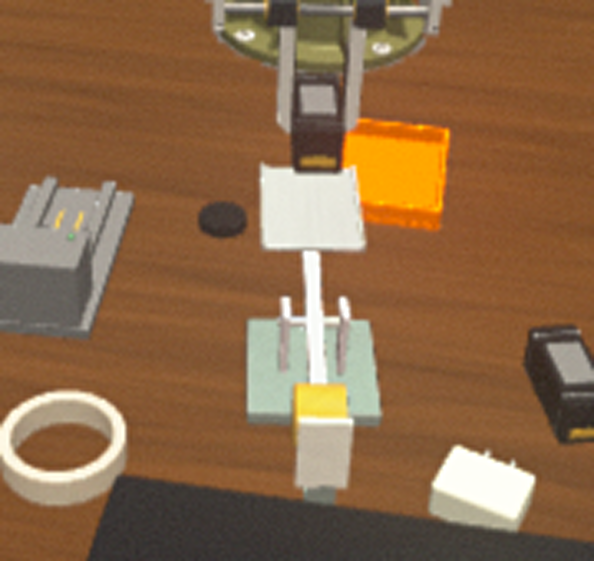

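The pack is held square above the pan (crop: pack (318,125), pan (312,205)). The scale force of about 3.5 N suggests the heavy one. Lowering slowly.

```bash
python3 -m handwheel '[{"fingers":-1,"x":0,"y":0.01,"z":-0.0014,"spin":0},{"fingers":-1,"x":0,"y":0.025,"z":-0.0014,"spin":0},{"fingers":-1,"x":0,"y":0.04,"z":-0.0014,"spin":0},{"fingers":-1,"x":0,"y":0.048,"z":-0.0014,"spin":0},{"fingers":-1,"x":0,"y":0.052,"z":-0.0014,"spin":0},{"fingers":-1,"x":0,"y":0.054,"z":-0.0014,"spin":0},{"fingers":-1,"x":0,"y":0.055,"z":-0.0014,"spin":0},{"fingers":-1,"x":0,"y":0.056,"z":-0.0014,"spin":0},{"fingers":-1,"x":0,"y":0.057,"z":-0.0014,"spin":0},{"fingers":-1,"x":0,"y":0.057,"z":-0.0014,"spin":0}]'; python3 go.py .517 .049 .121 1.731
```

```text
time_s: 5.2
ee_pos: [0.5174, 0.049, 0.1225]
eef_rot: [-1.571, 0.0, 1.732]
force: [-0.4, 0.2, -3.5]
grip_width: 0.0378
t 5.2 pos [0.5174 0.049  0.1225] yaw 1.7317 F [-0.44  0.24 -3.5 ] tilt [-0. -1. -0.]
x 0.0001 y 0.0015 z 0.0004 spin 0.04
```

```bash
python3 -m handwheel '[{"fingers":-1,"x":0,"y":0.0005,"z":0,"spin":0},{"fingers":-1,"x":0,"y":0.001,"z":0,"spin":0},{"fingers":-1,"x":0,"y":0.0015,"z":0,"spin":0},{"fingers":-1,"x":0,"y":0.0015,"z":0,"spin":0},{"fingers":0.3,"x":0,"y":0.0015,"z":0,"spin":0},{"fingers":0.3,"x":0,"y":0.0015,"z":0,"spin":0},{"fingers":0.3,"x":0,"y":0.0015,"z":0,"spin":0},{"fingers":0.3,"x":0,"y":0.0015,"z":0,"spin":0},{"fingers":0.3,"x":0,"y":0.0015,"z":0,"spin":0},{"fingers":0.3,"x":0,"y":0.0015,"z":0,"spin":0}]'
python3 -m handwheel '[{"fingers":0.3,"x":0,"y":0,"z":0,"spin":0},{"fingers":0.3,"x":0,"y":0,"z":0,"spin":0},{"fingers":0.3,"x":0,"y":0,"z":0,"spin":0},{"fingers":0.3,"x":0,"y":0,"z":0,"spin":0},{"fingers":0.3,"x":0,"y":0,"z":0,"spin":0},{"fingers":0.3,"x":0,"y":0,"z":0,"spin":0},{"fingers":0.3,"x":0,"y":0,"z":0,"spin":0},{"fingers":0.3,"x":0,"y":0,"z":0,"spin":0},{"fingers":0.3,"x":0,"y":0,"z":0,"spin":0},{"fingers":0.3,"x":0,"y":0,"z":0,"spin":0}]'
python3 - <<'E'
from h import *
p2,d2=cams.camera('scene');im=p2[130:300,180:360,::-1];cv2.imwrite('pics/s2.png',cv2.resize(im,None,fx=3.3,fy=3.3,interpolation=cv2.INTER_CUBIC))
for n,d in(('scene',d2),('top',cams.camera('top')[1])):
    W=world(n,d);X,Y,Z=W[...,0],W[...,1],W[...,2];b=(d>0)&(abs(X-.517)<.075)&(abs(Y-.049)<.06)&(Z<.14)&(Z>.05)
    print(n,np.histogram(Z[b]*1000,bins=range(50,142,5)))
E
```

```text
time_s: 6.2
ee_pos: [0.5174, 0.049, 0.121]
eef_rot: [-1.571, 0.0, 1.732]
force: [0.4, 0.0, 0.2]
grip_width: 0.061
time_s: 7.2
ee_pos: [0.5174, 0.049, 0.1209]
eef_rot: [-1.571, 0.0, 1.732]
force: [-0.1, 0.1, 0.4]
grip_width: 0.0609
scene (array([  3,  29, 333, 118,  26,  25,  22,  21,  28,  26, 239,  44,  19,
        17,  15,  16,  16,  13]), array([ 50,  55,  60,  65,  70,  75,  80,  85,  90,  95, 100, 105, 110,
       115, 120, 125, 130, 135, 140]))
top (array([0, 0, 0, 0, 0, 0, 0, 0, 0, 0, 0, 0, 0, 0, 0, 0, 0, 0]), array([ 50,  55,  60,  65,  70,  75,  80,  85,  90,  95, 100, 105, 110,
       115, 120, 125, 130, 135, 140]))
```

View pics/s2.png

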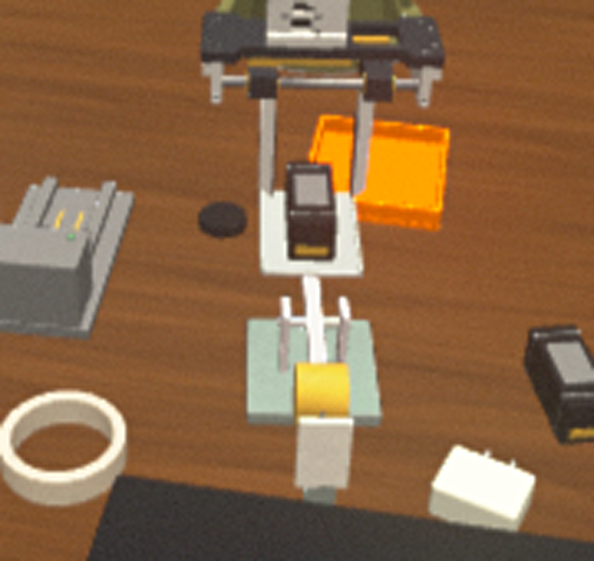

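The pan is at 63 mm with the pack top at 103 mm, so the beam stays fully down. This pack (B side, nearer) is the heavy one, still upright on the pan at crop (310,210). I'll regrip it.

```bash
python3 -m handwheel '[{"fingers":0.3,"x":0,"y":0.01,"z":0,"spin":0},{"fingers":0.3,"x":0,"y":0.02,"z":0,"spin":0},{"fingers":0.3,"x":0,"y":0.023,"z":0,"spin":0},{"fingers":-1,"x":0,"y":0.023,"z":0,"spin":0},{"fingers":-1,"x":0,"y":0.023,"z":0,"spin":0},{"fingers":-1,"x":0,"y":0.023,"z":0,"spin":0},{"fingers":-1,"x":0,"y":0.023,"z":0,"spin":0},{"fingers":-1,"x":0,"y":0.023,"z":0,"spin":0},{"fingers":-1,"x":0,"y":0.023,"z":0,"spin":0},{"fingers":-1,"x":0,"y":0.023,"z":0,"spin":0}]' 20
python3 -m handwheel '[{"fingers":-1,"x":0,"y":-0.003,"z":0,"spin":0},{"fingers":-1,"x":0,"y":-0.01,"z":0,"spin":0},{"fingers":-1,"x":0,"y":-0.02,"z":0,"spin":0},{"fingers":-1,"x":0,"y":-0.03,"z":0,"spin":0},{"fingers":-1,"x":0,"y":-0.04,"z":0,"spin":0},{"fingers":-1,"x":0,"y":-0.05,"z":0,"spin":0},{"fingers":-1,"x":0,"y":-0.06,"z":0,"spin":0},{"fingers":-1,"x":0,"y":-0.065,"z":0,"spin":0},{"fingers":-1,"x":0,"y":-0.065,"z":0,"spin":0},{"fingers":-1,"x":0,"y":-0.065,"z":0,"spin":0}]'
python3 go.py .4935 -.1701 .16 1.631
```

```text
time_s: 8.3
ee_pos: [0.5176, 0.049, 0.0982]
eef_rot: [-1.571, 0.0, 1.732]
force: [-0.2, 0.0, 2.8]
grip_width: 0.038
time_s: 9.3
ee_pos: [0.5173, 0.049, 0.1627]
eef_rot: [-1.57, -0.0, 1.732]
force: [-0.7, -0.1, -4.3]
grip_width: 0.0377
t 9.3 pos [0.5173 0.049  0.1627] yaw 1.7318 F [-0.67 -0.06 -4.27] tilt [ 0. -1.  0.]
x -0.2124 y 0.0027 z 0.0586 spin 5.77
```

```bash
python3 -m handwheel '[{"fingers":-1,"x":-0.015,"y":0,"z":0.004,"spin":0.5},{"fingers":-1,"x":-0.045,"y":0,"z":0.012,"spin":1.5},{"fingers":-1,"x":-0.08,"y":0,"z":0.022,"spin":2.5},{"fingers":-1,"x":-0.115,"y":0,"z":0.032,"spin":3.5},{"fingers":-1,"x":-0.15,"y":0,"z":0.042,"spin":4.5},{"fingers":-1,"x":-0.18,"y":0,"z":0.05,"spin":5.2},{"fingers":-1,"x":-0.2,"y":0,"z":0.056,"spin":5.8},{"fingers":-1,"x":-0.2125,"y":0,"z":0.0585,"spin":5.8},{"fingers":-1,"x":-0.2125,"y":0,"z":0.0585,"spin":5.8},{"fingers":-1,"x":-0.2125,"y":0,"z":0.0585,"spin":5.8}]'
python3 go.py .4935 -.1701 .08 1.631
python3 - <<'E'
from h import *
o=get_obs();c=o['ee_pos']
p2,d2=cams.camera('scene');p1,d1=cams.camera('top')
for n,d,p in(('scene',d2,p2),('top',d1,p1)):
    W=world(n,d);X,Y,Z=W[...,0],W[...,1],W[...,2];b=(d>0)&(abs(X-c[0])<.075)&(abs(Y-c[1])<.021)&(abs(Z-c[2]-.0055)<.006)
    print(n,c,rect(W,b))
im=p2[120:260,110:290,::-1];cv2.imwrite('pics/s3.png',cv2.resize(im,None,fx=3.3,fy=3.3,interpolation=cv2.INTER_CUBIC))
E
```

```text
time_s: 10.3
ee_pos: [0.4936, -0.1698, 0.1627]
eef_rot: [-1.57, -0.0, 1.631]
force: [-0.2, 0.7, -3.2]
grip_width: 0.0378
t 10.3 pos [ 0.4936 -0.1698  0.1627] yaw 1.6305 F [-0.23  0.65 -3.21] tilt [ 0. -1.  0.]
x -0.0003 y 0.0827 z 0.0001 spin -0.03
scene [ 0.49361705 -0.16978664  0.16270009] (237, 'c', array([ 495.7, -170.6]), 'size', array([89.3, 40.6]), 'ang', np.float64(0.033), 'mean', array([ 503.5, -170.8]), 'z', np.float64(168.6))
top [ 0.49361705 -0.16978664  0.16270009] (0, None)
```

View pics/s3.png

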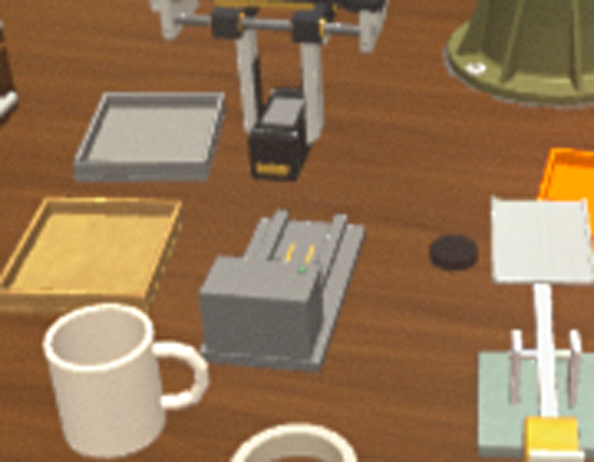

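```bash
python3 -m handwheel '[{"fingers":-1,"x":-0.0003,"y":0.015,"z":0,"spin":0},{"fingers":-1,"x":-0.0003,"y":0.04,"z":0,"spin":0},{"fingers":-1,"x":-0.0003,"y":0.065,"z":0,"spin":0},{"fingers":-1,"x":-0.0003,"y":0.085,"z":0,"spin":0},{"fingers":-1,"x":-0.0003,"y":0.096,"z":0,"spin":0},{"fingers":-1,"x":-0.0003,"y":0.1,"z":0,"spin":0},{"fingers":-1,"x":-0.0003,"y":0.103,"z":0,"spin":0},{"fingers":-1,"x":-0.0003,"y":0.106,"z":0,"spin":0},{"fingers":-1,"x":-0.0003,"y":0.108,"z":0,"spin":0},{"fingers":-1,"x":-0.0003,"y":0.108,"z":0,"spin":0}]'
python3 go.py .4935 -.1701 .047 1.631
```

```text
time_s: 11.4
ee_pos: [0.4938, -0.1705, 0.0551]
eef_rot: [-1.571, 0.0, 1.631]
force: [-0.4, 0.3, -3.1]
grip_width: 0.0379
t 11.4 pos [ 0.4938 -0.1705  0.0551] yaw 1.6306 F [-0.36  0.34 -3.1 ] tilt [-0. -1. -0.]
x 0.0004 y 0.0081 z 0.0003 spin -0.03
```

No contact so far, and the bottom is 4 mm below the guide tops. Continuing to the floor.

```bash
python3 -m handwheel '[{"fingers":-1,"x":0.0004,"y":0.002,"z":0,"spin":0},{"fingers":-1,"x":0.0004,"y":0.004,"z":0,"spin":0},{"fingers":-1,"x":0.0004,"y":0.006,"z":0,"spin":0},{"fingers":-1,"x":0.0004,"y":0.007,"z":0,"spin":0},{"fingers":-1,"x":0.0004,"y":0.0075,"z":0,"spin":0},{"fingers":-1,"x":0.0004,"y":0.008,"z":0,"spin":0},{"fingers":-1,"x":0.0004,"y":0.008,"z":0,"spin":0},{"fingers":-1,"x":0.0004,"y":0.008,"z":0,"spin":0},{"fingers":-1,"x":0.0004,"y":0.008,"z":0,"spin":0},{"fingers":-1,"x":0.0004,"y":0.008,"z":0,"spin":0}]'
python3 go.py .5234 -.1683 .047 1.631
```

```text
time_s: 12.4
ee_pos: [0.4937, -0.1701, 0.0473]
eef_rot: [-1.571, 0.0, 1.631]
force: [-4.3, 1.2, 5.5]
grip_width: 0.0379
t 12.4 pos [ 0.4937 -0.1701  0.0473] yaw 1.6306 F [-4.27  1.21  5.54] tilt [-0. -1. -0.]
x -0.0000 y 0.0003 z -0.0298 spin -0.03
```

```bash
python3 -m handwheel '[{"fingers":-1,"x":0,"y":-0.0006,"z":0,"spin":0},{"fingers":-1,"x":0,"y":-0.0006,"z":-0.002,"spin":0},{"fingers":-1,"x":0,"y":-0.0006,"z":-0.005,"spin":0},{"fingers":-1,"x":0,"y":-0.0006,"z":-0.009,"spin":0},{"fingers":-1,"x":0,"y":-0.0006,"z":-0.013,"spin":0},{"fingers":-1,"x":0,"y":-0.0006,"z":-0.017,"spin":0},{"fingers":-1,"x":0,"y":-0.0006,"z":-0.021,"spin":0},{"fingers":-1,"x":0,"y":-0.0006,"z":-0.023,"spin":0},{"fingers":-1,"x":0,"y":-0.0006,"z":-0.024,"spin":0},{"fingers":-1,"x":0,"y":-0.0006,"z":-0.024,"spin":0}]'
python3 go.py .5234 -.1683 .047 1.631
```

```text
time_s: 13.4
ee_pos: [0.5177, -0.1686, 0.0475]
eef_rot: [-1.571, -0.0, 1.631]
force: [0.3, 0.1, -3.0]
grip_width: 0.0379
t 13.4 pos [ 0.5177 -0.1686  0.0475] yaw 1.6306 F [ 0.3   0.1  -2.98] tilt [ 0. -1.  0.]
x -0.0000 y 0.0005 z -0.0057 spin -0.02
```

```bash
cat > chk.py <<'E'
from h import *
o=get_obs();print(round(o['time_s'],2),np.round(o['ee_pos'],4),np.round(o['force'],2),flush=True);raise SystemExit(int(o['force'][0]<-3))
E
python3 -m handwheel '[{"fingers":-1,"z":-0.0003,"x":0,"y":0,"spin":0},{"fingers":-1,"z":-0.0006,"x":0,"y":0,"spin":0},{"fingers":-1,"z":-0.0009,"x":0,"y":0,"spin":0},{"fingers":-1,"z":-0.0012,"x":0,"y":0,"spin":0},{"fingers":-1,"z":-0.0015,"x":0,"y":0,"spin":0},{"fingers":-1,"z":-0.0018,"x":0,"y":0,"spin":0},{"fingers":-1,"z":-0.0021,"x":0,"y":0,"spin":0},{"fingers":-1,"z":-0.0024,"x":0,"y":0,"spin":0},{"fingers":-1,"z":-0.0027,"x":0,"y":0,"spin":0},{"fingers":-1,"z":-0.003,"x":0,"y":0,"spin":0}]' >/dev/null && python3 chk.py &&
python3 -m handwheel '[{"fingers":-1,"z":-0.0003,"x":0,"y":0,"spin":0},{"fingers":-1,"z":-0.0006,"x":0,"y":0,"spin":0},{"fingers":-1,"z":-0.0009,"x":0,"y":0,"spin":0},{"fingers":-1,"z":-0.0012,"x":0,"y":0,"spin":0},{"fingers":-1,"z":-0.0015,"x":0,"y":0,"spin":0},{"fingers":-1,"z":-0.0018,"x":0,"y":0,"spin":0},{"fingers":-1,"z":-0.0021,"x":0,"y":0,"spin":0},{"fingers":-1,"z":-0.0024,"x":0,"y":0,"spin":0},{"fingers":-1,"z":-0.0027,"x":0,"y":0,"spin":0},{"fingers":-1,"z":-0.003,"x":0,"y":0,"spin":0}]' >/dev/null && python3 chk.py
```

```text
14.4 [ 0.5207 -0.1685  0.0475] [ 0.43  0.26 -3.54]
15.4 [ 0.5237 -0.1683  0.0475] [-0.4   0.13 -2.7 ]
```

```bash

python3 -m handwheel '[{"fingers":-1,"z":-0.0003,"x":0,"y":0,"spin":0},{"fingers":-1,"z":-0.0006,"x":0,"y":0,"spin":0},{"fingers":-1,"z":-0.0009,"x":0,"y":0,"spin":0},{"fingers":-1,"z":-0.0012,"x":0,"y":0,"spin":0},{"fingers":-1,"z":-0.0015,"x":0,"y":0,"spin":0},{"fingers":-1,"z":-0.0018,"x":0,"y":0,"spin":0},{"fingers":-1,"z":-0.0021,"x":0,"y":0,"spin":0},{"fingers":-1,"z":-0.0024,"x":0,"y":0,"spin":0},{"fingers":-1,"z":-0.0025,"x":0,"y":0,"spin":0},{"fingers":-1,"z":-0.0025,"x":0,"y":0,"spin":0}]' >/dev/null && python3 chk.py &&
python3 -m handwheel '[{"fingers":-1,"z":-0.0003,"x":0,"y":0,"spin":0},{"fingers":-1,"z":-0.0006,"x":0,"y":0,"spin":0},{"fingers":-1,"z":-0.0009,"x":0,"y":0,"spin":0},{"fingers":-1,"z":-0.0012,"x":0,"y":0,"spin":0},{"fingers":-1,"z":-0.0015,"x":0,"y":0,"spin":0},{"fingers":-1,"z":-0.0018,"x":0,"y":0,"spin":0},{"fingers":-1,"z":-0.0021,"x":0,"y":0,"spin":0},{"fingers":-1,"z":-0.0024,"x":0,"y":0,"spin":0},{"fingers":-1,"z":-0.0025,"x":0,"y":0,"spin":0},{"fingers":-1,"z":-0.0025,"x":0,"y":0,"spin":0}]' >/dev/null && python3 chk.py &&
python3 -m handwheel '[{"fingers":-1,"z":-0.0003,"x":0,"y":0,"spin":0},{"fingers":-1,"z":-0.0006,"x":0,"y":0,"spin":0},{"fingers":-1,"z":-0.0009,"x":0,"y":0,"spin":0},{"fingers":-1,"z":-0.0012,"x":0,"y":0,"spin":0},{"fingers":-1,"z":-0.0015,"x":0,"y":0,"spin":0},{"fingers":-1,"z":-0.0018,"x":0,"y":0,"spin":0},{"fingers":-1,"z":-0.0021,"x":0,"y":0,"spin":0},{"fingers":-1,"z":-0.0024,"x":0,"y":0,"spin":0},{"fingers":-1,"z":-0.0025,"x":0,"y":0,"spin":0},{"fingers":-1,"z":-0.0025,"x":0,"y":0,"spin":0}]' >/dev/null && python3 chk.py &&
python3 -m handwheel '[{"fingers":-1,"z":-0.0003,"x":0,"y":0,"spin":0},{"fingers":-1,"z":-0.0006,"x":0,"y":0,"spin":0},{"fingers":-1,"z":-0.0009,"x":0,"y":0,"spin":0},{"fingers":-1,"z":-0.0012,"x":0,"y":0,"spin":0},{"fingers":-1,"z":-0.0015,"x":0,"y":0,"spin":0},{"fingers":-1,"z":-0.0018,"x":0,"y":0,"spin":0},{"fingers":-1,"z":-0.0021,"x":0,"y":0,"spin":0},{"fingers":-1,"z":-0.0024,"x":0,"y":0,"spin":0},{"fingers":-1,"z":-0.0025,"x":0,"y":0,"spin":0},{"fingers":-1,"z":-0.0025,"x":0,"y":0,"spin":0}]' >/dev/null && python3 chk.py
```

```text
16.4 [ 0.5262 -0.1681  0.0476] [ 0.64 -0.27 -3.49]
17.4 [ 0.5287 -0.168   0.0475] [ 0.67  0.1  -3.22]
18.4 [ 0.5312 -0.1678  0.0475] [-0.3  -0.27 -3.03]
19.4 [ 0.5337 -0.1677  0.0476] [-0.17  0.57 -3.34]
```

```bash

python3 -m handwheel '[{"fingers":-1,"z":-0.0003,"x":0,"y":0,"spin":0},{"fingers":-1,"z":-0.0006,"x":0,"y":0,"spin":0},{"fingers":-1,"z":-0.0009,"x":0,"y":0,"spin":0},{"fingers":-1,"z":-0.0012,"x":0,"y":0,"spin":0},{"fingers":-1,"z":-0.0015,"x":0,"y":0,"spin":0},{"fingers":-1,"z":-0.0018,"x":0,"y":0,"spin":0},{"fingers":-1,"z":-0.0021,"x":0,"y":0,"spin":0},{"fingers":-1,"z":-0.0024,"x":0,"y":0,"spin":0},{"fingers":-1,"z":-0.0025,"x":0,"y":0,"spin":0},{"fingers":-1,"z":-0.0025,"x":0,"y":0,"spin":0}]' >/dev/null && python3 chk.py &&
python3 -m handwheel '[{"fingers":-1,"z":-0.0003,"x":0,"y":0,"spin":0},{"fingers":-1,"z":-0.0006,"x":0,"y":0,"spin":0},{"fingers":-1,"z":-0.0009,"x":0,"y":0,"spin":0},{"fingers":-1,"z":-0.0012,"x":0,"y":0,"spin":0},{"fingers":-1,"z":-0.0015,"x":0,"y":0,"spin":0},{"fingers":-1,"z":-0.0018,"x":0,"y":0,"spin":0},{"fingers":-1,"z":-0.0021,"x":0,"y":0,"spin":0},{"fingers":-1,"z":-0.0024,"x":0,"y":0,"spin":0},{"fingers":-1,"z":-0.0025,"x":0,"y":0,"spin":0},{"fingers":-1,"z":-0.0025,"x":0,"y":0,"spin":0}]' >/dev/null && python3 chk.py &&
python3 -m handwheel '[{"fingers":-1,"z":-0.0003,"x":0,"y":0,"spin":0},{"fingers":-1,"z":-0.0006,"x":0,"y":0,"spin":0},{"fingers":-1,"z":-0.0009,"x":0,"y":0,"spin":0},{"fingers":-1,"z":-0.0012,"x":0,"y":0,"spin":0},{"fingers":-1,"z":-0.0015,"x":0,"y":0,"spin":0},{"fingers":-1,"z":-0.0018,"x":0,"y":0,"spin":0},{"fingers":-1,"z":-0.0021,"x":0,"y":0,"spin":0},{"fingers":-1,"z":-0.0024,"x":0,"y":0,"spin":0},{"fingers":-1,"z":-0.0025,"x":0,"y":0,"spin":0},{"fingers":-1,"z":-0.0025,"x":0,"y":0,"spin":0}]' >/dev/null && python3 chk.py &&
python3 -m handwheel '[{"fingers":-1,"z":-0.0003,"x":0,"y":0,"spin":0},{"fingers":-1,"z":-0.0006,"x":0,"y":0,"spin":0},{"fingers":-1,"z":-0.0009,"x":0,"y":0,"spin":0},{"fingers":-1,"z":-0.0012,"x":0,"y":0,"spin":0},{"fingers":-1,"z":-0.0015,"x":0,"y":0,"spin":0},{"fingers":-1,"z":-0.0018,"x":0,"y":0,"spin":0},{"fingers":-1,"z":-0.0021,"x":0,"y":0,"spin":0},{"fingers":-1,"z":-0.0024,"x":0,"y":0,"spin":0},{"fingers":-1,"z":-0.0025,"x":0,"y":0,"spin":0},{"fingers":-1,"z":-0.0025,"x":0,"y":0,"spin":0}]' >/dev/null && python3 chk.py
```

```text
20.4 [ 0.5354 -0.1675  0.0474] [-6.42  0.79  0.42]
```

The contact was met: Fx jumped to −6.4 N at TCP x = 0.5354, with about 0.8 mm of arm lag. Pushing on about 3.5 mm gently.

```bash

python3 -m handwheel '[{"fingers":-1,"z":-0.0003,"x":0,"y":0,"spin":0},{"fingers":-1,"z":-0.0006,"x":0,"y":0,"spin":0},{"fingers":-1,"z":-0.0009,"x":0,"y":0,"spin":0},{"fingers":-1,"z":-0.0012,"x":0,"y":0,"spin":0},{"fingers":-1,"z":-0.0015,"x":0,"y":0,"spin":0},{"fingers":-1,"z":-0.0018,"x":0,"y":0,"spin":0},{"fingers":-1,"z":-0.002,"x":0,"y":0,"spin":0},{"fingers":-1,"z":-0.002,"x":0,"y":0,"spin":0},{"fingers":-1,"z":-0.002,"x":0,"y":0,"spin":0},{"fingers":-1,"z":-0.002,"x":0,"y":0,"spin":0}]' 30 >/dev/null ; python3 chk.py
```

```text
21.4 [ 0.5374 -0.1674  0.0474] [-7.03 -0.53  0.55]
```

```bash

python3 -m handwheel '[{"fingers":-1,"z":-0.0003,"x":0,"y":0,"spin":0},{"fingers":-1,"z":-0.0006,"x":0,"y":0,"spin":0},{"fingers":-1,"z":-0.0009,"x":0,"y":0,"spin":0},{"fingers":-1,"z":-0.0012,"x":0,"y":0,"spin":0},{"fingers":-1,"z":-0.0015,"x":0,"y":0,"spin":0},{"fingers":-1,"z":-0.0017,"x":0,"y":0,"spin":0},{"fingers":-1,"z":-0.0017,"x":0,"y":0,"spin":0},{"fingers":-1,"z":-0.0017,"x":0,"y":0,"spin":0},{"fingers":-1,"z":-0.0017,"x":0,"y":0,"spin":0},{"fingers":-1,"z":-0.0017,"x":0,"y":0,"spin":0}]' >/dev/null ; python3 chk.py
python3 -m handwheel '[{"fingers":0.3,"z":0,"x":0,"y":0,"spin":0},{"fingers":0.3,"z":0,"x":0,"y":0,"spin":0},{"fingers":0.3,"z":0,"x":0,"y":0,"spin":0},{"fingers":0.3,"z":0,"x":0,"y":0,"spin":0},{"fingers":0.3,"z":0,"x":0,"y":0,"spin":0},{"fingers":0.3,"z":0,"x":0,"y":0,"spin":0},{"fingers":0.3,"z":0,"x":0,"y":-0.01,"spin":0},{"fingers":0.3,"z":0,"x":0,"y":-0.04,"spin":0},{"fingers":0.3,"z":0,"x":0,"y":-0.08,"spin":0},{"fingers":0.3,"z":0,"x":0,"y":-0.12,"spin":0}]'; python3 go.py .6155 .2595 .17 1.862
```

```text
22.4 [ 0.5391 -0.1673  0.0474] [-6.44  0.46  1.21]
time_s: 23.4
ee_pos: [0.5396, -0.1672, 0.1696]
eef_rot: [-1.571, -0.0, 1.631]
force: [-0.3, -0.4, 0.6]
grip_width: 0.0613
t 23.4 pos [ 0.5396 -0.1672  0.1696] yaw 1.6305 F [-0.29 -0.44  0.56] tilt [ 0. -1.  0.]
x 0.4214 y -0.0004 z -0.1013 spin -13.26
```

```bash

python3 -m handwheel '[{"fingers":0.7,"x":0.02,"y":-0.01,"z":-0.005,"spin":0},{"fingers":0.7,"x":0.06,"y":-0.02,"z":-0.014,"spin":-2},{"fingers":0.7,"x":0.105,"y":-0.03,"z":-0.025,"spin":-4},{"fingers":0.7,"x":0.15,"y":-0.03,"z":-0.036,"spin":-6},{"fingers":0.7,"x":0.197,"y":-0.03,"z":-0.047,"spin":-8},{"fingers":0.7,"x":0.244,"y":-0.03,"z":-0.058,"spin":-10},{"fingers":0.7,"x":0.29,"y":-0.03,"z":-0.07,"spin":-12},{"fingers":0.7,"x":0.335,"y":-0.02,"z":-0.08,"spin":-13.3},{"fingers":0.7,"x":0.38,"y":-0.01,"z":-0.092,"spin":-13.3},{"fingers":0.7,"x":0.421,"y":0,"z":-0.1013,"spin":-13.3}]' >/dev/null
python3 go.py .6155 .2595 .0347 1.862
python3 - <<'E'
from h import *
a=.06;o=np.array([.5035,-.1695]);R=np.array([[np.cos(a),np.sin(a)],[-np.sin(a),np.cos(a)]])
for n in('top','scene'):
    p,d=cams.camera(n);W=world(n,d);q=(W[...,:2]-o)@R.T;Z=W[...,2]
    b=(d>0)&(abs(Z-.052)<.006)&(abs(q[...,1])<.027)&(q[...,0]<.085)&(q[...,0]>-.06)
    if b.sum()>4:print(n,'heavy pack top in dock frame x',np.round(np.percentile(q[b][:,0]*1000,[1,99]),1),'y',np.round(np.percentile(q[b][:,1]*1000,[1,50,99]),1),rect(W,b)[6:8],'z',np.median(Z[b]))
    if n=='top':cv2.imwrite('pics/t4.png',cv2.resize(p[120:290,150:390,::-1],None,fx=3.3,fy=3.3,interpolation=cv2.INTER_CUBIC))
E
```

```text
t 24.4 pos [0.6159 0.2612 0.1681] yaw 1.8632 F [ 0.46 -1.04  1.47] tilt [ 0.    -1.    -0.001]
x -0.0016 y 0.1334 z 0.0010 spin 0.07
top heavy pack top in dock frame x [-11.1  64.9] y [-17.7   1.1  19.9] (np.float64(0.062), 'mean') z 0.05176676150716201
scene heavy pack top in dock frame x [-9.9 37.9] y [-17.9   0.7  18.3] (np.float64(0.014), 'mean') z 0.05316117970215848
```

View pics/t4.png

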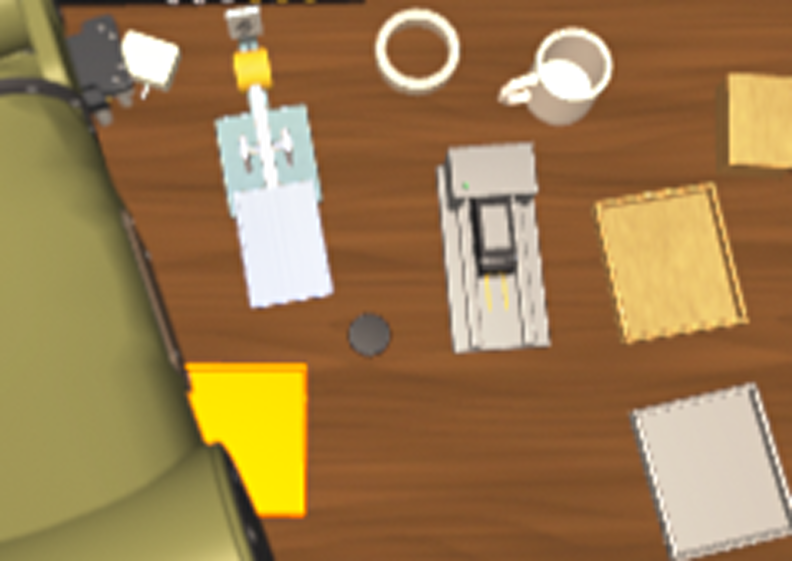

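The heavy pack lies flat in the bay under the hood edge (crop (493,232)), centre ≈ 34 mm along x and within 1 mm of the centre line. Now picking the dummy.

```bash

python3 -m handwheel '[{"fingers":0.7,"x":-0.0015,"y":0.02,"z":0.001,"spin":0},{"fingers":0.7,"x":-0.0015,"y":0.06,"z":0.001,"spin":0},{"fingers":0.7,"x":-0.0015,"y":0.1,"z":0.001,"spin":0},{"fingers":0.7,"x":-0.0015,"y":0.125,"z":0.001,"spin":0},{"fingers":0.7,"x":-0.0015,"y":0.1334,"z":0.001,"spin":0},{"fingers":-1,"x":-0.0015,"y":0.1334,"z":0.001,"spin":0},{"fingers":-1,"x":-0.0015,"y":0.1334,"z":0.001,"spin":0},{"fingers":-1,"x":-0.0015,"y":0.1334,"z":0.001,"spin":0},{"fingers":-1,"x":-0.0015,"y":0.1334,"z":0.001,"spin":0},{"fingers":-1,"x":-0.0015,"y":0.1334,"z":0.001,"spin":0}]' 20
python3 -m handwheel '[{"fingers":-1,"x":0,"y":0,"z":0,"spin":0},{"fingers":-1,"x":0,"y":0,"z":0,"spin":0},{"fingers":-1,"x":0,"y":0,"z":0,"spin":0},{"fingers":-1,"x":0,"y":-0.01,"z":0,"spin":0},{"fingers":-1,"x":0,"y":-0.03,"z":0,"spin":0},{"fingers":-1,"x":0,"y":-0.06,"z":0,"spin":0},{"fingers":-1,"x":0,"y":-0.1,"z":0,"spin":0},{"fingers":-1,"x":0,"y":-0.13,"z":0,"spin":0},{"fingers":-1,"x":0,"y":-0.15,"z":0,"spin":0},{"fingers":-1,"x":0,"y":-0.155,"z":0,"spin":0}]'
python3 go.py .511 -.356 .19 1.72
```

```text
time_s: 25.5
ee_pos: [0.6156, 0.2574, 0.0349]
eef_rot: [-1.572, -0.0, 1.863]
force: [-0.2, 0.0, -0.2]
grip_width: 0.0433
time_s: 26.5
ee_pos: [0.6159, 0.2574, 0.1921]
eef_rot: [-1.575, -0.0, 1.863]
force: [-0.3, 0.4, -1.9]
grip_width: 0.0381
t 26.5 pos [0.6159 0.2574 0.1921] yaw 1.8627 F [-0.3   0.37 -1.89] tilt [ 0.    -1.    -0.004]
x -0.5573 y 0.0011 z 0.2770 spin 8.17
```

```bash

python3 -m handwheel '[{"fingers":-1,"x":-0.015,"y":0,"z":0.007,"spin":0},{"fingers":-1,"x":-0.045,"y":0,"z":0.022,"spin":0},{"fingers":-1,"x":-0.085,"y":0,"z":0.042,"spin":0},{"fingers":-1,"x":-0.125,"y":0,"z":0.062,"spin":0},{"fingers":-1,"x":-0.165,"y":0,"z":0.082,"spin":0},{"fingers":-1,"x":-0.205,"y":0,"z":0.102,"spin":0},{"fingers":-1,"x":-0.24,"y":0,"z":0.12,"spin":0},{"fingers":-1,"x":-0.265,"y":0,"z":0.132,"spin":0},{"fingers":-1,"x":-0.279,"y":0,"z":0.1385,"spin":0},{"fingers":-1,"x":-0.279,"y":0,"z":0.1385,"spin":0}]'
python3 -m handwheel '[{"fingers":-1,"x":-0.015,"y":0,"z":0.007,"spin":1},{"fingers":-1,"x":-0.045,"y":0,"z":0.022,"spin":2},{"fingers":-1,"x":-0.085,"y":0,"z":0.042,"spin":3},{"fingers":-1,"x":-0.125,"y":0,"z":0.062,"spin":4},{"fingers":-1,"x":-0.165,"y":0,"z":0.082,"spin":5},{"fingers":-1,"x":-0.205,"y":0,"z":0.102,"spin":6},{"fingers":-1,"x":-0.24,"y":0,"z":0.12,"spin":7},{"fingers":-1,"x":-0.265,"y":0,"z":0.132,"spin":8},{"fingers":-1,"x":-0.278,"y":0,"z":0.1385,"spin":8.2},{"fingers":-1,"x":-0.278,"y":0,"z":0.1385,"spin":8.2}]'
python3 go.py .511 -.356 .0405 1.72
```

```text
time_s: 27.5
ee_pos: [0.5626, -0.0511, 0.1885]
eef_rot: [-1.57, -0.0, 1.861]
force: [-0.0, 0.3, -1.4]
grip_width: 0.0375
time_s: 28.5
ee_pos: [0.5101, -0.3566, 0.1886]
eef_rot: [-1.57, -0.0, 1.719]
force: [-0.2, 1.5, -1.8]
grip_width: 0.0379
t 28.5 pos [ 0.5101 -0.3566  0.1886] yaw 1.7186 F [-0.16  1.49 -1.83] tilt [ 0. -1.  0.]
x 0.0004 y 0.1481 z -0.0011 spin -0.08
```

```bash

python3 -m handwheel '[{"fingers":-1,"x":0,"y":0.02,"z":0,"spin":0},{"fingers":-1,"x":0,"y":0.055,"z":0,"spin":0},{"fingers":-1,"x":0,"y":0.09,"z":0,"spin":0},{"fingers":-1,"x":0,"y":0.12,"z":0,"spin":0},{"fingers":-1,"x":0,"y":0.138,"z":0,"spin":0},{"fingers":-1,"x":0,"y":0.143,"z":0,"spin":0},{"fingers":-1,"x":0,"y":0.146,"z":0,"spin":0},{"fingers":-1,"x":0,"y":0.148,"z":0,"spin":0},{"fingers":-1,"x":0,"y":0.148,"z":0,"spin":0},{"fingers":-1,"x":0,"y":0.148,"z":0,"spin":0}]'
python3 -m handwheel '[{"fingers":0.3,"x":0,"y":0,"z":0,"spin":0},{"fingers":0.3,"x":0,"y":0,"z":0,"spin":0},{"fingers":0.3,"x":0,"y":0,"z":0,"spin":0},{"fingers":0.3,"x":0,"y":0,"z":0,"spin":0},{"fingers":0.3,"x":0,"y":0,"z":0,"spin":0},{"fingers":0.3,"x":0,"y":-0.01,"z":0,"spin":0},{"fingers":0.3,"x":0,"y":-0.04,"z":0,"spin":0},{"fingers":0.3,"x":0,"y":-0.08,"z":0,"spin":0},{"fingers":0.3,"x":0,"y":-0.12,"z":0,"spin":0},{"fingers":0.3,"x":0,"y":-0.16,"z":0,"spin":0}]'
python3 go.py .36 -.1 .25 1.72
```

```text
time_s: 29.5
ee_pos: [0.5106, -0.356, 0.042]
eef_rot: [-1.572, 0.001, 1.72]
force: [-0.3, 0.4, -1.6]
grip_width: 0.0378
time_s: 30.5
ee_pos: [0.5101, -0.3557, 0.2037]
eef_rot: [-1.571, 0.0, 1.72]
force: [0.5, -0.0, -0.3]
grip_width: 0.061
t 30.5 pos [ 0.5101 -0.3557  0.2037] yaw 1.7196 F [ 0.47 -0.04 -0.27] tilt [-0. -1. -0.]
x 0.2751 y -0.0465 z 0.1105 spin -0.02
```

```bash

python3 -m handwheel '[{"fingers":0.3,"x":0.02,"y":-0.02,"z":0.01,"spin":0},{"fingers":0.3,"x":0.06,"y":-0.045,"z":0.025,"spin":0},{"fingers":0.3,"x":0.1,"y":-0.045,"z":0.04,"spin":0},{"fingers":0.3,"x":0.14,"y":-0.045,"z":0.055,"spin":0},{"fingers":0.3,"x":0.18,"y":-0.045,"z":0.07,"spin":0},{"fingers":0.3,"x":0.22,"y":-0.045,"z":0.09,"spin":0},{"fingers":0.3,"x":0.26,"y":-0.045,"z":0.1,"spin":0},{"fingers":0.3,"x":0.275,"y":-0.045,"z":0.11,"spin":0},{"fingers":0.3,"x":0.275,"y":-0.045,"z":0.11,"spin":0},{"fingers":0.3,"x":0.275,"y":-0.045,"z":0.11,"spin":0}]'
python3 - <<'E'
from h import *
a=.06;o=np.array([.5035,-.1695]);R=np.array([[np.cos(a),np.sin(a)],[-np.sin(a),np.cos(a)]])
for n in('top','scene'):
    p,d=cams.camera(n);W=world(n,d);q=(W[...,:2]-o)@R.T;Z=W[...,2]
    b=(d>0)&(abs(Z-.052)<.006)&(abs(q[...,1])<.027)&(q[...,0]<.062)&(q[...,0]>-.06)
    if b.sum()>4:print(n,'heavy x',np.round(np.percentile(q[b][:,0]*1000,[1,99]),1),'y',np.round(np.percentile(q[b][:,1]*1000,[1,50,99]),1),rect(W,b))
    b=(d>0)&(abs(Z-.045)<.008)&(abs(W[...,0]-.511)<.08)&(abs(W[...,1]+.356)<.08)
    print(n,'light',rect(W,b))
    if n=='scene':cv2.imwrite('pics/s5.png',cv2.resize(p[130:290,60:310,::-1],None,fx=3.2,fy=3.2,interpolation=cv2.INTER_CUBIC))
E
```

```text
time_s: 31.5
ee_pos: [0.3611, -0.1005, 0.2469]
eef_rot: [-1.572, 0.001, 1.72]
force: [-0.7, -0.5, 0.4]
grip_width: 0.0613
top heavy x [-10.9  60.9] y [-17.4   1.3  19.6] (245, 'c', array([ 528.5, -167.2]), 'size', array([73. , 37.8]), 'ang', np.float64(0.056), 'mean', array([ 528.1, -166.6]), 'z', np.float64(51.9))
top light (305, 'c', array([ 510.3, -354.7]), 'size', array([89.9, 38.8]), 'ang', np.float64(0.159), 'mean', array([ 509.4, -354.1]), 'z', np.float64(44.8))
scene heavy x [-7.1 36.8] y [-18.7   1.2  18.2] (125, 'c', array([ 517.2, -168.7]), 'size', array([46.2, 38.2]), 'ang', np.float64(0.122), 'mean', array([ 518.1, -167.7]), 'z', np.float64(53.4))
scene light (276, 'c', array([ 514. , -355.7]), 'size', array([91.6, 38.6]), 'ang', np.float64(0.161), 'mean', array([ 519.8, -352.9]), 'z', np.float64(46.3))
```

View pics/s5.png

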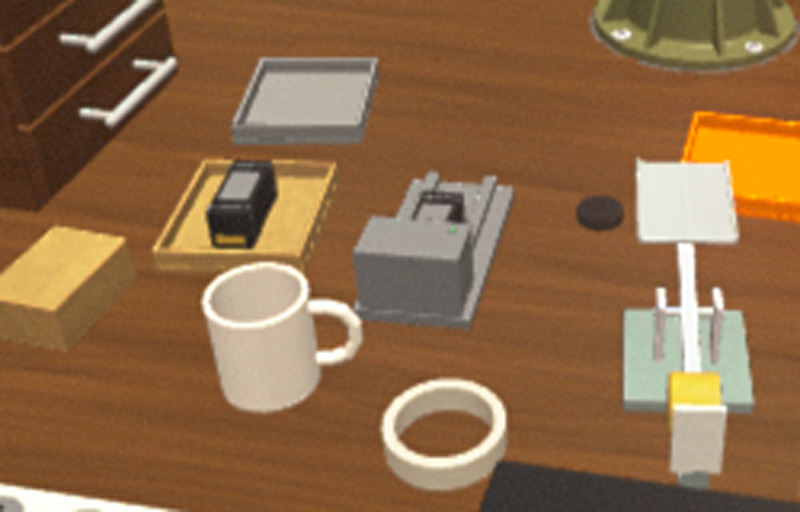

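The dummy lies flat in the cardboard tray (crop (242,203)) and the heavy pack is in the bay (crop (440,210)). The balance is back up and the nearby bystanders are unmoved, so I'm handing in.

```bash
python3 -c "
from station import workorder
print(workorder.hand_in())"
```

```text
the job is handed in; nothing more can be done
None
```

The job is handed in at about 32 s of robot time, and my last checks show both packs where they should be; the hand-in gives no verdict.

- **Weighing:** I set the nearer pack on the pan and let go. The beam went fully down and stayed there (pan about 63 mm, pack top about 103 mm), so it is the heavy one. The wrist force agreed: about 3.3 N for it against about 1.6 N for the other.
- **Charger bay:** I laid the heavy pack in and slid it forward until I felt the contact at about 6.4 N. I then pushed 3.7 mm further at 6–7 N. I estimate the contact is 3.7 to 5.4 mm back, but this comes from arm travel because the contact itself can't be seen. The pack lies flat, with its centre about 34 mm along the bay and about 1 mm off the centre line. Its angle matches the bay in the top view (0.056 against 0.06 rad).
- **Tray:** The light dummy lies flat in the cardboard tray, within about 3 mm of its centre in both views.
- **Last picture:** The bystanders in view (mug, small carton, tape roll, lens cap) look unmoved. The remote, adapter and disc case were outside that crop, and the arm touched none of them.
- **Disagreements:** The scene camera reads about 3 mm further in x than the top camera, consistently. It also gave 0.12 rad for the bay pack's angle. I trusted the top view because the hood hides part of the pack from the scene camera.

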